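# Clip the stock-trolley wheel onto its axle

### The job

Take the fork tool by its upright handle and use it to push the split clip, lying on the trolley wheel, sideways into the groove of the wheel's axle until it snaps fully home: push slowly and with feeling, stop as soon as it has snapped so that the clip is not bent, and do not touch the clip with the fingers. Then stand the fork tool upright back on its rubber mat, let go, and leave the other things where they are.

Things in the scene. Friction and masses are not known exactly. Their poses are not given: they have to be found in the camera images.
- wheel: Trolley wheel, grey with a dark tread, 200 mm across, lying flat on a fixed jig. Origin on the bench under its centre, z up. Its flat face is 50 mm above the bench and 88 mm in radius; the tread around it is 2 mm lower. The axle stands up out of its centre.
- groove (a point): Middle of the axle's groove, 3.5 mm above the wheel face. The groove is 16 mm across and runs from the face to 9.5 mm above it; over it a 24 mm collar ends the axle 16.5 mm above the face. The axle stands in a soft rubber bush: pushed sideways it gives way by some 5 to 13 mm before the clip snaps on, then springs back, so this point moves under load.
- bore (a point): Centre of the loose steel split clip's bore, half-way up its 7 mm thickness. The clip lies flat on the wheel face 35 to 60 mm from the axle; x points out of its open mouth, roughly at the axle, z up. Pushed on, its jaws spread at some 5 to 12 N, then the force drops as it snaps in; home, this point is within 1.5 mm of the groove's. Over 20 N, or over 8 N once home, bends it.
- clip: The same clip; origin 3.5 mm below bore, same axes. From above: a straight back 34 mm wide with its rear face at x = -17 mm, a tang 8 mm wide in the middle of it reaching back to x = -25 mm, and two sprung jaws reaching to x = +10 mm, 31 mm over their outsides, with round bumps that narrow the mouth to 13.6 mm at x = 5.5 mm. It slides easily.
- fork_handle (a point): Point on the axis of the fork tool's upright wooden handle, 45 mm above the tool's flat underside. Handle 24 mm (tool x) by 20 mm (tool y), from 8 to 70 mm above the underside. The tool (about 0.22 kg) stands on an 8 mm thick steel foot, 40 mm wide, x from -30 to +20 mm; its two prongs, as thick and as low as the foot, point along +x.
- fork_tips (a point): Midway between the ends of the fork's two prongs, 4 mm above the underside, 52 mm ahead (+x) of the handle axis. Prongs 8.5 mm wide and 32 mm long with an 11 mm gap between, so that they straddle the clip's tang and press on its back on both sides of it.
- mat: Black rubber mat, 180 x 180 x 3 mm, fixed on the bench; origin at the middle of its underside, axes along its edges. The fork tool starts on it and is put back on it.
- washer: Bystander: loose steel washer, 38 mm across and 6 mm thick, lying on the mat near the corner at mat x = +65, y = -65 mm. Origin at the centre of its underside.
- jar: Bystander: jar, 72 mm in diameter and 110 mm tall, beyond the task; origin at the centre of its underside.
Mind the look-alikes: they are no part of the job. Leave any green or purple look-alike of the part that bears fork_handle alone.

How it is judged:
By the outcome, as a careful person would: the job done as asked, in the order asked, and still so for the second after the job is handed in, with the robot touching nothing.
It also fails if it takes over 61 s, if anything falls off the work surface, if the arm or the gripper's body presses on something with over 40 N, if the wrist force passes 120 N, or if a joint passes its speed limit or range.

### The arm

A 7-joint arm with a two-finger parallel gripper is mounted at the origin on the work surface. World frame = base frame: x ahead of the robot, y to its left, z up, the work surface at z = 0. Lengths are in m, angles in rad, forces in N, time in s.
With the tool pointing down it reaches from about 0.4 to 0.85 m from the base axis. Payload 10.4 kg.
Tool frame: the origin (TCP) lies midway between the tips of the shut fingers; the grasp point (between the pads) lies manip.pinch_z behind it (manip.pinch_z is the distance from the TCP to the grasp point, in m); z points along the fingers, y is the direction in which the jaws open and shut (so a half turn about z gives the same grasp; the last joint's range is limited). The gripper opens to 85 mm and grips with 20 to 120 N. Pads are 22 mm wide; open, the fingers measure 114 mm over their backs; the gripper's body (76 mm by 85 mm) begins 54 mm behind the grasp point. The pads swing forward as they close: fully open they stand 13 mm farther back than shut.
Start: joints at [1.16, 0.332, -0.065, 1.46, 0.022, 1.35, -0.088], TCP at [0.236, -0.579, 0.231] pointing down, gripper open.
Joint ranges: [-2.6, 2.6], [-0.5, 2.12], [-1.47, 1.34], [0.16, 2.42], [-1.27, 4.41], [0.06, 2.06], [-2.6, 2.6]. Speed limits (rad/s): [2.22, 2.22, 2.79, 2.79, 3.14, 3.14, 3.14].

### API

Orientations are given as a unit quaternion [x, y, z, w].
In Python, from workcell import manip gives the robot as it stands.
- The arm moves only by the shell command python3 -m handwheel 'ROWS' [FORCE]. ROWS is JSON, a list that holds one entry, the list of rows, each a list of 7 numbers: the shift along the tool's x, y, z in m, then the turn, a rotation vector about the tool's x, y, z in rad, then the finger opening in m, from 0 to 0.0854. In form: [[[tx, ty, tz, ax, ay, az, claw], ...]]. A call has 1 to 8 rows; each row is the pose to reach, as a shift and turn from the pose commanded when the call began, along the tool's axes at that moment; what a row does not reach only later rows make up. A row lasts 1/8 s, in which the tool goes at most 62.5 mm and 10.7 degrees, less where a joint would pass 70% of its speed; a pose out of reach is approached as far as the arm can. A call with a gripper value outside its range is refused whole. The fingers move at their own pace and stop on an object; FORCE is the grip in N (left out, the last holds). Time passes only in rows, so rows that repeat a pose let the fingers close. It gives the time, the measured TCP pose, the force and the opening at its end, in the units of the state.
- manip.get_obs(): the state, without advancing time (a new reading comes with each control period).
- manip.camera(name): name is "scene" or "top" or "wrist"; returns the picture (384x512x3 uint8, blue, green, red); there is no depth.
- manip.calibration(name): a dict with "fx", "fy", "cx", "cy" (pixels), "view" (4x4, takes a point from world to camera coordinates); the wrist camera has in their place "tool_from_camera" (4x4, takes a point from camera to tool coordinates, whose origin is the TCP and whose axes are the flange's). Camera axes: x right, y up, looking along -z (the intrinsics and any distortion apply to the point x, -y, -z); pixel columns grow to the right and rows downward; lengths in m; the calibration is good to about 2 mm. A picture is of the moment at which its call begins: read the wrist's pose just before it. calibration takes no time and is no camera call.
- manip.hand_in(): hands the job in, once; it reports no verdict.
The state is a dict: "clock": time; "joint_pos": joint angles; "joint_velocities": joint speeds; "tau": joint torques, N m; "position": TCP position; "ee_rot": TCP orientation; "ft_force": force on the tool from outside, world axes, zero at the start; "torque": the same for the moment, N m; "grip_width": opening from 0.0 (shut) to 1.0 (fully open).
Only numpy, scipy, OpenCV 4.12 (cv2) and the standard library are available. Lean on these libraries where they do the work, as an engineer would, in place of code of your own. Each camera call takes 0.05 s, during which the arm holds its last target.

## Working session

There is one attempt and no reset: what is moved stays moved. The work goes in short steps, Python scripts to look and compute and a shell command to move; the robot and the scene stay as the last step left them, time stands still between calls to the robot, and variables do not carry over. Pictures are saved under pics/ and viewed, and the job is handed in when it is done.

```bash
ls; mkdir -p pics; python3 - <<'E'
from workcell import manip
import cv2,json
print(manip.get_obs(), manip.pinch_z)
for n in ["scene","top","wrist"]:
    im=manip.camera(n); cv2.imwrite(f"pics/{n}0.png",im)
    print(n,manip.calibration(n))
E
```

```text
pics
{'clock': 0.0, 'joint_pos': array([ 1.16040325,  0.33284554, -0.0646966 ,  1.46094948,  0.0216127 ,
        1.34988222, -0.08851701]), 'joint_velocities': array([ 2.22865473e-05, -7.93119208e-04, -8.73113881e-05, -9.65259406e-04,
       -3.55226407e-04, -2.10879500e-06,  7.84028168e-04]), 'tau': array([-4.12330537e-04, -6.25454092e+01,  4.89662960e-02, -3.91597795e+01,
        1.62151270e-02,  9.91892768e-03, -2.29290242e-05]), 'position': array([ 0.23619002, -0.57825073,  0.23052847]), 'ee_rot': array([ 9.81260292e-01,  1.92685646e-01, -1.71975004e-04, -6.72700693e-04]), 'ft_force': array([ 0.08297064, -0.55001848,  0.49726598]), 'torque': array([ 0.01045448,  0.0175287 , -0.00330238]), 'grip_width': 1.0012314616744291} 0.0187
scene {'fx': 389.7983378217247, 'fy': 389.7983378217247, 'cx': 258.1981665010181, 'cy': 191.51591130617308, 'view': array([[ 0.52867512,  0.84880531, -0.00567139, -0.28722164],
       [-0.63514426,  0.40001199,  0.66074365,  0.3370105 ],
       [ 0.56311134, -0.34571658,  0.75059021, -1.23632851],
       [ 0.        ,  0.        ,  0.        ,  1.        ]])}
top {'fx': 370.4676497948424, 'fy': 370.4676497948424, 'cx': 248.1508235742893, 'cy': 193.41829049754907, 'view': array([[-0.00680736, -0.999943  ,  0.00822506, -0.01808837],
       [ 0.99821701, -0.00630738,  0.05935509, -0.57408871],
       [-0.05929983,  0.00861445,  0.99820305, -0.83535789],
       [ 0.        ,  0.        ,  0.        ,  1.        ]])}
wrist {'fx': 287.5447725411539, 'fy': 287.5447725411539, 'cx': 253.80918346502793, 'cy': 196.68775394161983, 'tool_from_camera': array([[ 2.44528206e-04,  9.63616348e-01,  2.67289121e-01,
         6.88295263e-02],
       [ 9.99999945e-01, -1.76176797e-04, -2.79702183e-04,
        -5.75183884e-04],
       [-2.22435455e-04,  2.67289175e-01, -9.63616338e-01,
        -1.42798800e-01],
       [ 0.00000000e+00,  0.00000000e+00,  0.00000000e+00,
         1.00000000e+00]])}
```

View pics/scene0.png

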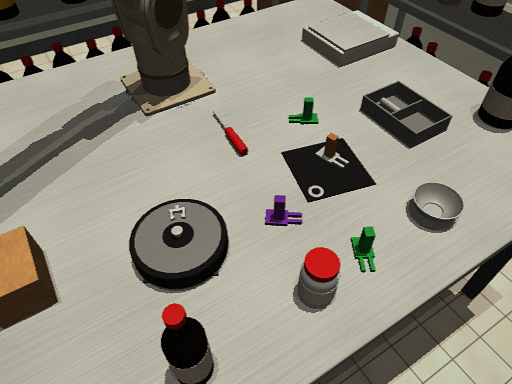

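View pics/top0.png

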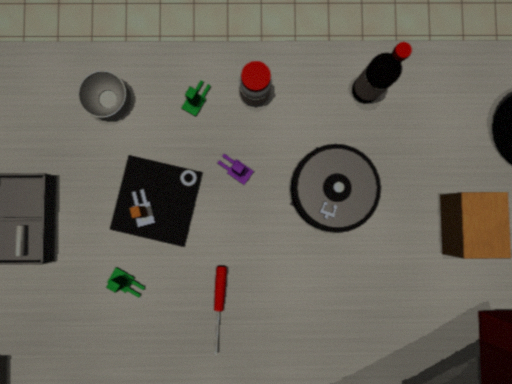

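View pics/wrist0.png

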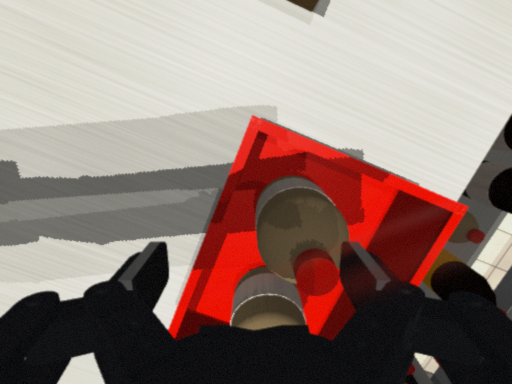

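```bash
cat > h.py <<'E'
import numpy as np,cv2
from workcell import manip
from scipy.spatial.transform import Rotation as R
def ray(cal,uv,obs=None):
    d=np.array([(uv[0]-cal['cx'])/cal['fx'],-(uv[1]-cal['cy'])/cal['fy'],-1.0])
    if 'view' in cal:
        V=np.array(cal['view']); M=np.linalg.inv(V)
    else:
        T=np.eye(4);T[:3,:3]=R.from_quat(obs['ee_rot']).as_matrix();T[:3,3]=obs['position']
        M=T@np.array(cal['tool_from_camera'])
    return M[:3,3],M[:3,:3]@d
def onz(cal,uv,z,obs=None):
    o,d=ray(cal,uv,obs); return o+d*(z-o[2])/d[2]
def proj(cal,p,obs=None):
    if 'view' in cal: V=np.array(cal['view'])
    else:
        T=np.eye(4);T[:3,:3]=R.from_quat(obs['ee_rot']).as_matrix();T[:3,3]=obs['position']
        V=np.linalg.inv(T@np.array(cal['tool_from_camera']))
    c=V[:3,:3]@np.asarray(p)+V[:3,3]
    return np.array([cal['cx']+cal['fx']*c[0]/-c[2],cal['cy']-cal['fy']*c[1]/-c[2]])
def crop(im,x0,y0,x1,y1,s,fn):
    c=cv2.resize(im[y0:y1,x0:x1],None,fx=s,fy=s,interpolation=cv2.INTER_CUBIC); cv2.imwrite(fn,c)
E
python3 - <<'E'
from h import *
t=cv2.imread('pics/top0.png');s=cv2.imread('pics/scene0.png')
a=cv2.resize(t[150:250,105:205],None,fx=4,fy=4,interpolation=2)
b=cv2.resize(t[140:240,288:388],None,fx=4,fy=4,interpolation=2)
cv2.imwrite('pics/c1.png',np.hstack([a,b]))
a=cv2.resize(s[120:210,275:385],None,fx=3.6,fy=3.6,interpolation=2)
b=cv2.resize(s[190:280,125:235],None,fx=3.6,fy=3.6,interpolation=2)
cv2.imwrite('pics/c2.png',np.hstack([a,b]))
E
```

```text
(no output)
```

View pics/c1.png

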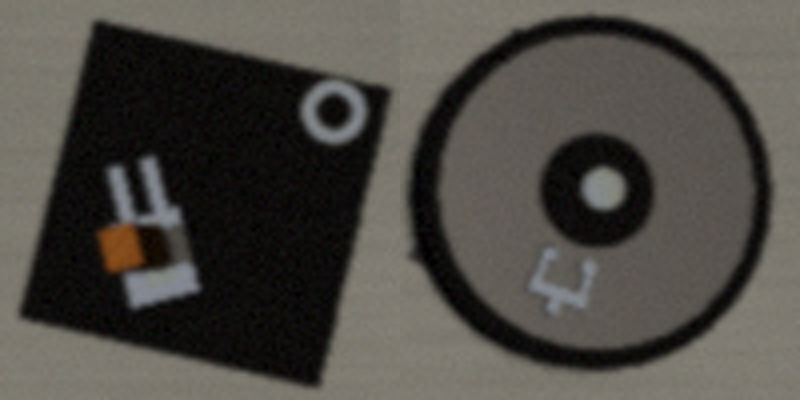

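View pics/c2.png

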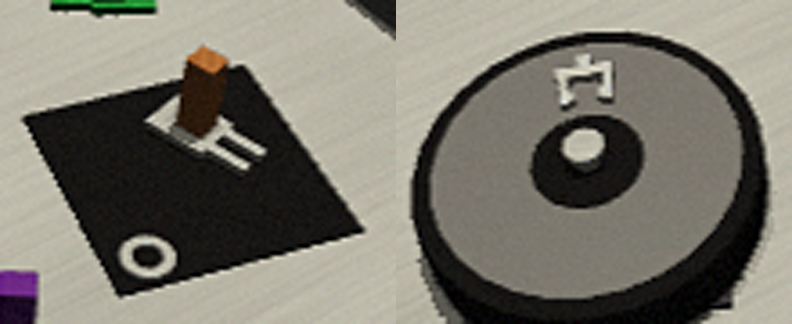

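```bash
python3 - <<'E'
from h import *
t=manip.calibration('top')
for n,uv,z in [('tipL',(133.5,191.5),.011),('tipR',(142.5,189.3),.011),('rl',(137.75,227.5),.011),('rr',(155,222.75),.011),('htop',(135.5,212.2),.073),
 ('jL',(325,203),.057),('jR',(336,206.75),.057),('bL',(320.75,212),.057),('bR',(334.5,216.5),.057),('tang',(326.25,218),.057),('axle',(338.8,187),.0665),
 ('m1',(128.8,155.3),.003),('m2',(202,172.5),.003),('m3',(184.8,246),.003),('m4',(110.3,229.3),.003)]:
    print(n,onz(t,uv,z).round(4))
s=manip.calibration('scene')
# scene crop2 : handle top (207,58)/3.6+(275,120); axle top (583-396,147)
print('s htop',onz(s,(207/3.6+275,58/3.6+120),.073), 's axle',onz(s,(187/3.6+125,147/3.6+190),.0665))
E
```

```text
tipL [0.5804 0.2432 0.011 ]
tipR [0.5854 0.2225 0.011 ]
rl [0.4974 0.2325 0.011 ]
rr [0.508 0.193 0.011]
htop [0.5319 0.2198 0.073 ]
jL [ 0.5495 -0.19    0.057 ]
jR [ 0.5411 -0.214   0.057 ]
bL [ 0.5298 -0.1802  0.057 ]
bR [ 0.5198 -0.2102  0.057 ]
tang [ 0.5166 -0.1921  0.057 ]
axle [ 0.5838 -0.2186  0.0665]
m1 [0.6662 0.2576 0.003 ]
m2 [0.6246 0.0859 0.003 ]
m3 [0.4537 0.1256 0.003 ]
m4 [0.4935 0.2982 0.003 ]
s htop [0.53222888 0.22269682 0.073     ] s axle [ 0.58639018 -0.21815118  0.0665    ]
```

```bash
cat >> h.py <<'E'
def rel(p,hx_deg,obs=None):
    """target TCP pos & heading of tool x (tool z straight down) -> row from measured pose"""
    obs=obs or manip.get_obs()
    R0=R.from_quat(obs['ee_rot']); h=np.radians(hx_deg)
    x=np.array([np.cos(h),np.sin(h),0]);z=np.array([0,0,-1.]);y=np.cross(z,x)
    R1=R.from_matrix(np.stack([x,y,z],1))
    return np.r_[R0.inv().apply(np.asarray(p)-obs['position']),(R0.inv()*R1).as_rotvec()].round(4)
def heading(obs):
    x=R.from_quat(obs['ee_rot']).as_matrix(); return np.degrees(np.arctan2(x[1,0],x[0,0])),x[:,2]
E
python3 -c "
from h import *
print(rel([.515,-.247,.25],70))"
```

```text
[ 3.833e-01 -2.013e-01 -1.900e-02 -9.000e-04 -4.000e-04 -8.340e-01]
```

```bash
python3 -m handwheel '[[[0.383,-0.201,-0.02,0,0,-0.834,0.0854],[0.383,-0.201,-0.02,0,0,-0.834,0.0854],[0.383,-0.201,-0.02,0,0,-0.834,0.0854],[0.383,-0.201,-0.02,0,0,-0.834,0.0854],[0.383,-0.201,-0.02,0,0,-0.834,0.0854],[0.383,-0.201,-0.02,0,0,-0.834,0.0854],[0.383,-0.201,-0.02,0,0,-0.834,0.0854],[0.383,-0.201,-0.02,0,0,-0.834,0.0854]]]'
python3 - <<'E'
from h import *
o=manip.get_obs(); im=manip.camera('wrist'); cv2.imwrite('pics/w1.png',im)
np.save('w1.npy',np.r_[o['position'],o['ee_rot']]); print(o['clock'],o['position'],heading(o))
crop(im,130,80,390,280,3,'pics/w1c.png')
E
```

```text
clock: 1.15
position: [0.5178, -0.2423, 0.2513]
ee_rot: [0.817, 0.577, 0.001, -0.0]
ft_force: [-1.1, -0.9, 0.9]
grip_width: 1.002
1.15 [ 0.51776088 -0.24229581  0.25134227] (np.float64(70.48091047664697), array([ 0.00114207,  0.00202818, -0.99999729]))
```

View pics/w1.png

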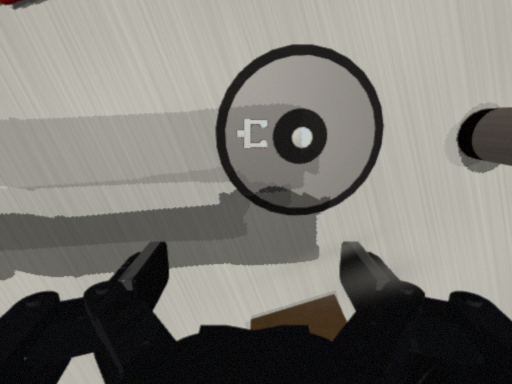

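View pics/w1c.png

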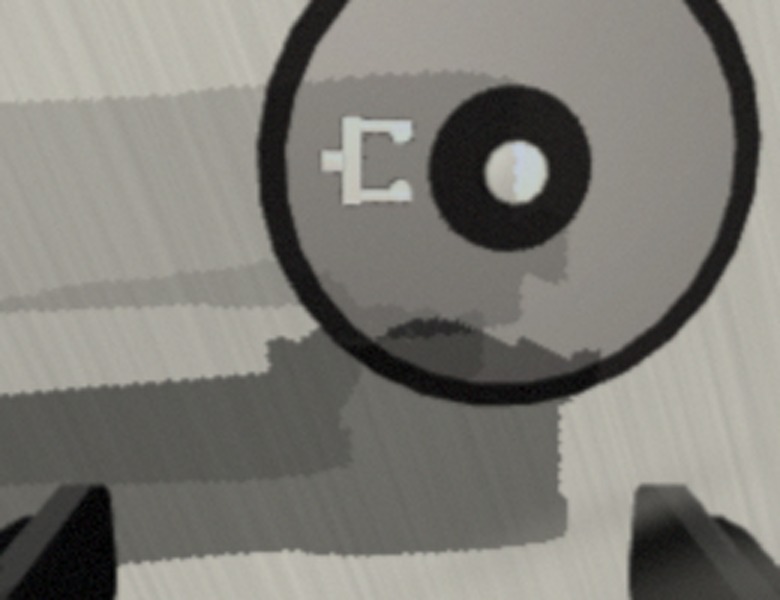

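```bash
python3 - <<'E'
from h import *
im=cv2.imread('pics/w1.png'); v=np.load('w1.npy');o={'position':v[:3],'ee_rot':v[3:]}
c=manip.calibration('wrist')
g=im.min(2)
m=(g>185).astype(np.uint8); m[:110]=0;m[160:]=0;m[:,:235]=0;m[:,325:]=0
n,l,st,ce=cv2.connectedComponentsWithStats(m)
for i in range(1,n):
    if st[i,4]>20:
        print(st[i],ce[i])
E
python3 - <<'E'
from h import *
v=np.load('w1.npy');o={'position':v[:3],'ee_rot':v[3:]}
c=manip.calibration('wrist')
P={}
for n,uv,z in [('bt',(343,117),.057),('bb',(343,204),.057),('jt',(412,121),.057),('jb',(412,202),.057),('tang',(321,161),.057),('axle',(516,172),.0665),('base',(510,168),.05)]:
    P[n]=onz(c,(uv[0]/3+130,uv[1]/3+80),z,o); print(n,P[n].round(4))
b=(P['bt']+P['bb'])/2;j=(P['jt']+P['jb'])/2
print('len',np.linalg.norm(j-b),np.linalg.norm(P['bt']-P['bb']),np.linalg.norm(P['jt']-P['jb']))
d=(j-b)/np.linalg.norm(j-b);dt=(j-P['tang']);print('headings',np.degrees(np.arctan2(d[1],d[0])),np.degrees(np.arctan2(dt[1],dt[0])), np.degrees(np.arctan2(*(P['bt']-P['bb'])[[1,0]]))-90)
bore=b+d*.017; a=P['axle']-bore; print('bore',bore,'to axle',a,np.hypot(*a[:2]),np.degrees(np.arctan2(a[1],a[0])))
E
```

```text
[245 120  22  19 125] [252.552 124.976]
[300 128  11  18 141] [305.04255319 136.34042553]
[250 141  16   6  40] [258.85 144.05]
bt [ 0.5306 -0.1758  0.057 ]
bb [ 0.5195 -0.2064  0.057 ]
jt [ 0.5547 -0.1858  0.057 ]
jb [ 0.5449 -0.2146  0.057 ]
tang [ 0.5171 -0.1882  0.057 ]
axle [ 0.5849 -0.216   0.0665]
base [ 0.5854 -0.2156  0.05  ]
len 0.026398061874957985 0.0325454163805949 0.030320805182977237
headings -20.25749824715269 -20.118471788863243 -20.00586973842951
bore [ 0.54099166 -0.19694557  0.057     ] to axle [ 0.04395756 -0.01903432  0.0095    ] 0.04790169114733418 -23.4133751347582
```

```bash
python3 -c "
from h import *
print(rel([.544,.172,.25],104))"
```

```text
[ 4.023e-01 -1.147e-01  1.400e-03 -1.000e-04 -7.000e-04 -5.889e-01]
```

```bash
python3 -m handwheel '[[[0.402,-0.115,0,0,0,-0.589,0.0854],[0.402,-0.115,0,0,0,-0.589,0.0854],[0.402,-0.115,0,0,0,-0.589,0.0854],[0.402,-0.115,0,0,0,-0.589,0.0854],[0.402,-0.115,0,0,0,-0.589,0.0854],[0.402,-0.115,0,0,0,-0.589,0.0854],[0.402,-0.115,0,0,0,-0.589,0.0854],[0.402,-0.115,0,0,0,-0.589,0.0854]]]'
python3 - <<'E'
from h import *
o=manip.get_obs(); im=manip.camera('wrist'); cv2.imwrite('pics/w2.png',im)
np.save('w2.npy',np.r_[o['position'],o['ee_rot']]); print(o['clock'],o['position'],heading(o))
crop(im,130,60,390,260,3,'pics/w2c.png')
E
```

```text
clock: 2.2
position: [0.5436, 0.1722, 0.251]
ee_rot: [0.616, 0.788, 0.0, -0.001]
ft_force: [0.5, -0.6, 0.8]
grip_width: 0.995
2.2 [0.54362467 0.17219404 0.25097799] (np.float64(103.99333104097396), array([-7.29078708e-04,  1.05626141e-03, -9.99999176e-01]))
```

View pics/w2c.png

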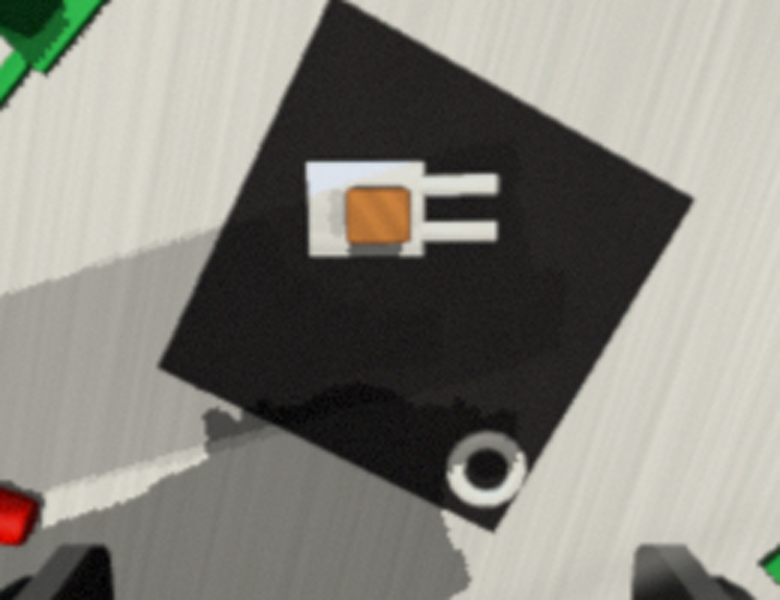

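The steel/wood fork at w2c (378,214) is the one meant; the green and purple look-alikes lie off the mat.

```bash
python3 - <<'E'
from h import *
v=np.load('w2.npy');o={'position':v[:3],'ee_rot':v[3:]}
c=manip.calibration('wrist');P={}
for n,uv,z in [('h',(378,214.5),.073),('t1',(498,183),.011),('t2',(497,231),.011),('r1',(306,162),.011),('r2',(309,257),.011),('f1',(424,162),.011),('f2',(424,256),.011)]:
    P[n]=onz(c,(uv[0]/3+130,uv[1]/3+60),z,o); print(n,P[n].round(4))
r=(P['r1']+P['r2'])/2;t=(P['t1']+P['t2'])/2;d=t-r;d0=d/np.linalg.norm(d)
hd=np.degrees(np.arctan2(d[1],d[0]));print(np.linalg.norm(d),hd,'axis from tips',t-d0*.052,'from rear',r+d0*.03)
h=(t-d0*.052)*.4+P['h']*.6; print(h)
print(rel([h[0],h[1],.10],hd+90)); print(rel([h[0],h[1],.031],hd+90))
E
```

```text
h [0.534  0.2247 0.073 ]
t1 [0.5819 0.2472 0.011 ]
t2 [0.5871 0.2277 0.011 ]
r1 [0.5    0.2357 0.011 ]
r2 [0.5102 0.197  0.011 ]
f1 [0.5489 0.2479 0.011 ]
f2 [0.5591 0.2096 0.011 ]
0.0821690922961303 14.892107319794667 axis from tips [0.53427731 0.22412135 0.011     ] from rear [0.5341139  0.22407789 0.011     ]
[0.53413733 0.22445712 0.0482    ]
[ 5.570e-02  3.500e-03  1.508e-01 -8.000e-04  1.000e-04 -1.880e-02]
[ 5.570e-02  3.500e-03  2.198e-01 -8.000e-04  1.000e-04 -1.880e-02]
```

```bash
python3 -m handwheel '[[[0.055,0.0035,0.03,0,0,-0.019,0.0854],[0.055,0.0035,0.09,0,0,-0.019,0.0854],[0.055,0.0035,0.15,0,0,-0.019,0.0854],[0.055,0.0035,0.19,0,0,-0.019,0.0854],[0.055,0.0035,0.22,0,0,-0.019,0.0854],[0.055,0.0035,0.22,0,0,-0.019,0.0854],[0.055,0.0035,0.22,0,0,-0.019,0.0854]]]'
python3 - <<'E'
from h import *
o=manip.get_obs(); print(o['clock'],o['position'],heading(o))
im=manip.camera('wrist'); cv2.imwrite('pics/w3.png',im)
E
```

```text
clock: 3.12
position: [0.5358, 0.2228, 0.0326]
ee_rot: [0.611, 0.792, 0.0, 0.001]
ft_force: [0.5, 0.6, -0.5]
grip_width: 1.001
3.125 [0.53575238 0.22275965 0.0325682 ] (np.float64(104.74343001403274), array([ 1.49161280e-03, -6.45279963e-05, -9.99998885e-01]))
```

View pics/w3.png

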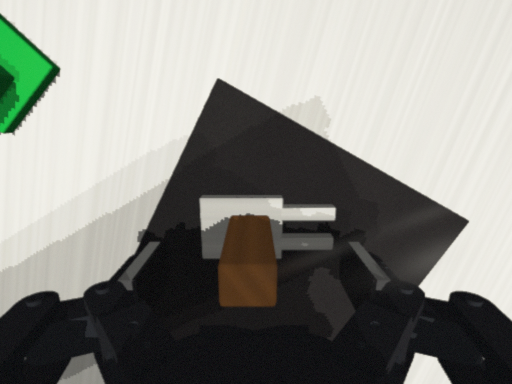

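```bash
python3 -m handwheel '[[[0,-0.0022,0.001,0,0,0,0.0854],[0,-0.0022,0.001,0,0,0,0.04],[0,-0.0022,0.001,0,0,0,0.01],[0,-0.0022,0.001,0,0,0,0.01],[0,-0.0022,0.001,0,0,0,0.01],[0,-0.0022,0.001,0,0,0,0.01],[0,-0.0022,0.001,0,0,0,0.01]]]' 60
python3 - <<'E'
from h import *
o=manip.get_obs(); print(o['clock'],o['position'],heading(o),o['grip_width']*.0854)
im=manip.camera('wrist'); cv2.imwrite('pics/w4.png',im)
E
```

```text
clock: 4.05
position: [0.5326, 0.2231, 0.0304]
ee_rot: [0.61, 0.793, 0.0, 0.0]
ft_force: [0.2, -0.8, 2.8]
grip_width: 0.27
4.05 [0.532639   0.22313038 0.03042829] (np.float64(104.84049941807747), array([ 2.77209236e-04,  1.32548036e-06, -9.99999962e-01])) 0.023042422652571476
```

View pics/w4.png

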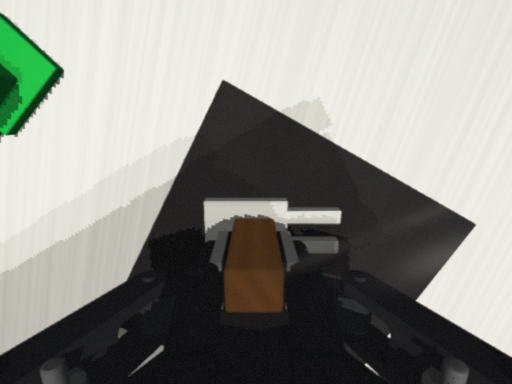

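```bash
python3 -m handwheel '[[[0,0,-0.03,0,0,0,0.01],[0,0,-0.08,0,0,0,0.01],[0,0,-0.12,0,0,0,0.01],[0,0,-0.12,0,0,0,0.01]]]' 60
python3 - <<'E'
from h import *
o=manip.get_obs(); print(o['clock'],o['position'],heading(o),o['ft_force'])
print(rel([.4603,-.1643,.15],67.5))
E
```

```text
clock: 4.6
position: [0.5338, 0.2239, 0.153]
ee_rot: [0.61, 0.792, 0.002, 0.001]
ft_force: [0.6, -0.3, -2.8]
grip_width: 0.271
4.6 [0.53378104 0.22386847 0.1530383 ] (np.float64(104.83758486821405), array([ 0.00452239,  0.00128366, -0.99998895])) [ 0.57490534 -0.29109027 -2.7949526 ]
[-0.3564 -0.1704  0.0022  0.0045 -0.0016  0.6517]
```

```bash
python3 -m handwheel '[[[-0.05,-0.024,0,0,0,0.09,0.01],[-0.1,-0.048,0,0,0,0.18,0.01],[-0.15,-0.072,0,0,0,0.27,0.01],[-0.2,-0.096,0,0,0,0.36,0.01],[-0.25,-0.12,0,0,0,0.46,0.01],[-0.3,-0.144,0,0,0,0.55,0.01],[-0.34,-0.162,0,0,0,0.62,0.01],[-0.3564,-0.1704,0,0,0,0.652,0.01]]]' 60
python3 -m handwheel '[[[0,0,0,0,0,0,0.01],[0,0,0,0,0,0,0.01]]]' 60
python3 - <<'E'
from h import *
o=manip.get_obs(); print(o['clock'],o['position'],heading(o),o['ft_force'])
np.save('w5.npy',np.r_[o['position'],o['ee_rot']])
im=manip.camera('wrist'); cv2.imwrite('pics/w5.png',im)
crop(im,150,80,410,280,3,'pics/w5c.png')
print(rel([.4603,-.1643,.0787],67.5,o))
E
```

```text
clock: 5.6
position: [0.4573, -0.1677, 0.1488]
ee_rot: [0.833, 0.553, -0.001, -0.001]
ft_force: [0.4, 0.9, -3.1]
grip_width: 0.277
clock: 5.85
position: [0.4593, -0.1634, 0.1498]
ee_rot: [0.831, 0.557, -0.0, -0.001]
ft_force: [0.7, -0.5, -2.5]
grip_width: 0.272
5.85 [ 0.45925142 -0.16336332  0.14982018] (np.float64(67.64115357344558), array([-5.77823083e-04,  8.18792632e-04, -9.99999498e-01])) [ 0.67143953 -0.54061608 -2.51831386]
[-0.0005  0.0014  0.0711 -0.0008 -0.0005  0.0025]
```

View pics/w5c.png

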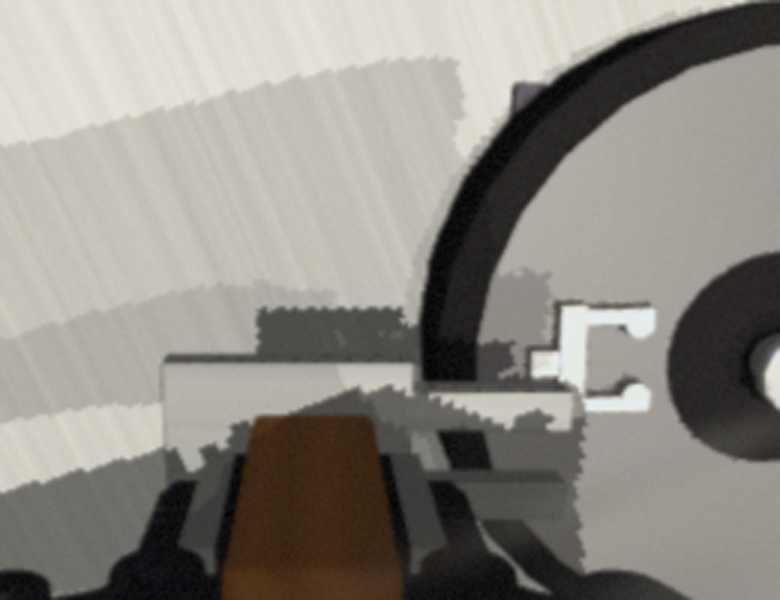

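```bash
python3 - <<'E'
from h import *
v=np.load('w5.npy');o={'position':v[:3],'ee_rot':v[3:]}
c=manip.calibration('wrist');P={}
Rm=R.from_quat(o['ee_rot'])
for n,uv,z in [('p1',(577,391),.1304),('p1b',(577,430),.1304),('p2',(571,473),.1304),('p2b',(571,518),.1304),('rear',(163,362),.1304),('f',(413,363),.1304)]:
    p=onz(c,(uv[0]/3+150,uv[1]/3+80),z,o); print(n,p.round(4),'tool',(Rm.inv().apply(p-v[:3])).round(4))
for n,uv,z in [('bt',(559,305),.057),('bb',(559,408),.057),('jt',(654,305),.057),('jb',(649,410),.057),('tang',(530,363),.057)]:
    P[n]=onz(c,(uv[0]/3+150,uv[1]/3+80),z,o); print(n,P[n].round(4))
b=(P['bt']+P['bb'])/2;j=(P['jt']+P['jb'])/2
d=(j-b)/np.linalg.norm(j-b);print(b,np.degrees(np.arctan2(d[1],d[0])))
E
```

```text
p1 [ 0.5141 -0.1692  0.1304] tool [0.0155 0.053  0.0194]
p1b [ 0.5116 -0.177   0.1304] tool [0.0073 0.0537 0.0194]
p2 [ 0.5077 -0.1855  0.1304] tool [-0.002   0.0532  0.0194]
p2b [ 0.5046 -0.195   0.1304] tool [-0.0121  0.054   0.0194]
rear [ 0.4409 -0.1327  0.1304] tool [ 0.0214 -0.0286  0.0195]
f [ 0.4862 -0.1515  0.1304] tool [0.0212 0.0204 0.0194]
bt [ 0.5299 -0.1744  0.057 ]
bb [ 0.5205 -0.2035  0.057 ]
jt [ 0.5545 -0.1845  0.057 ]
jb [ 0.5444 -0.2139  0.057 ]
tang [ 0.5171 -0.1874  0.057 ]
[ 0.52521324 -0.18895453  0.057     ] -22.99828381847019
```

```bash
python3 -m handwheel '[[[0,0,0.03,0,0,0.0025,0.01],[-0.001,0,0.055,0,0,0.0025,0.01],[-0.001,0,0.068,0,0,0.0025,0.01],[-0.001,0,0.070,0,0,0.0025,0.01],[-0.001,0,0.070,0,0,0.0025,0.01]]]' 60
python3 - <<'E'
from h import *
o=manip.get_obs(); print(o['clock'],o['position'],heading(o),o['ft_force'])
np.save('w6.npy',np.r_[o['position'],o['ee_rot']])
im=manip.camera('wrist'); cv2.imwrite('pics/w6.png',im)
crop(im,200,120,460,320,3,'pics/w6c.png')
im=manip.camera('scene'); crop(im,130,150,260,260,6,'pics/s6c.png')
E
```

```text
clock: 6.52
position: [0.4593, -0.1658, 0.081]
ee_rot: [0.832, 0.555, 0.0, 0.0]
ft_force: [0.7, 0.1, -2.3]
grip_width: 0.27
6.525 [ 0.45932762 -0.16582817  0.08103369] (np.float64(67.37583215448431), array([ 1.04701032e-03, -3.74341999e-04, -9.99999382e-01])) [ 0.6834758   0.11107425 -2.29601579]
```

View pics/w6c.png

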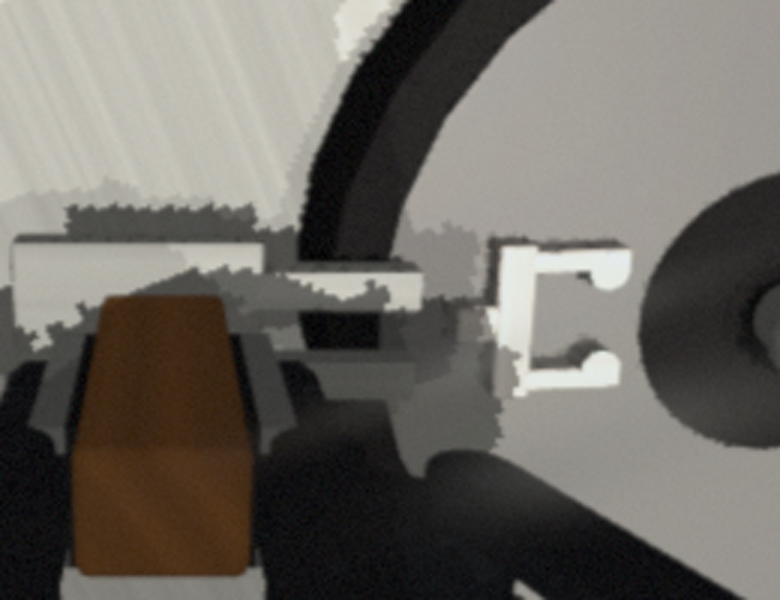

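View pics/s6c.png

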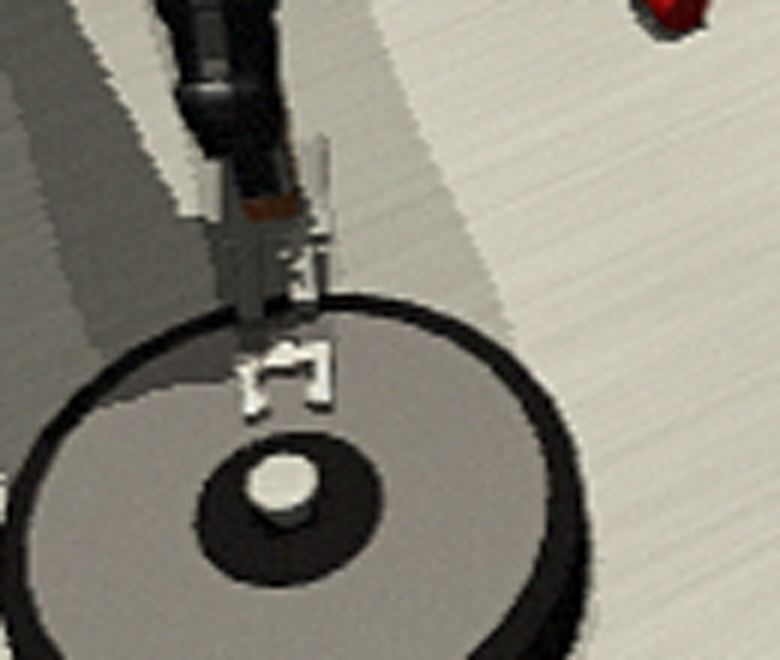

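```bash
python3 - <<'E'
from h import *
im=cv2.imread('pics/w6.png'); crop(im,330,180,512,290,4.2,'pics/w6d.png')
v=np.load('w6.npy');o={'position':v[:3],'ee_rot':v[3:]}
c=manip.calibration('wrist');P={}
Rm=R.from_quat(o['ee_rot']).inv()
for n,uv,z in [('p1',(422,270),.0616),('p1b',(422,309),.0616),('p2',(414,358),.0616),('p2b',(414,400),.0616),('foot',(262,243),.0616)]+[('bt',(500,246),.057),('bb',(515,396),.057),('jt',(630,247),.057),('jb',(620,387),.057),('tang',(463,322),.057)]:
    P[n]=onz(c,(uv[0]/3+200,uv[1]/3+120),z,o); P[n]=Rm.apply(P[n]-v[:3]);print(n,P[n].round(4))
E
```

```text
p1 [0.0157 0.052  0.0195]
p1b [0.0074 0.0527 0.0195]
p2 [-0.0032  0.0519  0.0195]
p2b [-0.0126  0.0526  0.0195]
foot [0.0212 0.0202 0.0195]
bt [0.0192 0.0688 0.0241]
bb [-0.014   0.0755  0.0241]
jt [0.019  0.0951 0.0241]
jb [-0.0119  0.0975  0.0241]
tang [0.0028 0.0629 0.0241]
```

View pics/w6d.png

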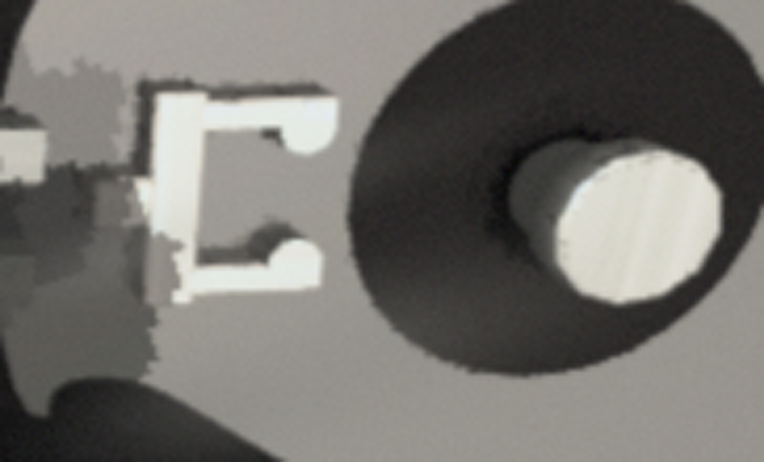

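```bash
python3 - <<'E'
from h import *
v=np.load('w6.npy');o={'position':v[:3],'ee_rot':v[3:]}
c=manip.calibration('wrist')
Rm=R.from_quat(o['ee_rot']).inv()
for n,uv,z in [('axl',(556,222),.0665),('axr',(722,222),.0665),('axt',(638,145),.0665),('axb',(625,303),.0665),('c',(638,222),.0665),('bt',(155,95),.057),('bb',(148,302),.057),('shaftL',(512,190),.06)]:
    p=onz(c,(uv[0]/4.2+330,uv[1]/4.2+180),z,o); print(n,Rm.apply(p-v[:3]).round(4))
E
```

```text
axl [0.0031 0.1233 0.0147]
axr [0.0031 0.1466 0.0147]
axt [0.0145 0.1324 0.0147]
axb [-0.0094  0.1356  0.0147]
c [0.0031 0.1348 0.0147]
bt [0.0188 0.069  0.0241]
bb [-0.0139  0.0714  0.0241]
shaftL [0.0054 0.121  0.0212]
```

```bash
python3 -m handwheel '[[[0.001,0,0.002,0,0,0,0.01],[0.001,0.003,0.002,0,0,0,0.01],[0.001,0.006,0.002,0,0,0,0.01],[0.001,0.009,0.002,0,0,0,0.01],[0.001,0.012,0.002,0,0,0,0.01],[0.001,0.012,0.002,0,0,0,0.01]]]' 60
python3 - <<'E'
from h import *
o=manip.get_obs(); print(o['clock'],o['position'],heading(o),o['ft_force'])
np.save('w7.npy',np.r_[o['position'],o['ee_rot']])
im=manip.camera('wrist'); crop(im,300,160,512,290,3.7,'pics/w7c.png');cv2.imwrite('pics/w7.png',im)
E
```

```text
clock: 7.38
position: [0.4704, -0.1698, 0.0783]
ee_rot: [0.832, 0.554, 0.0, -0.0]
ft_force: [1.0, -0.1, -1.8]
grip_width: 0.271
7.375 [ 0.47035913 -0.16975889  0.0782908 ] (np.float64(67.33732678983058), array([ 8.03692583e-05,  8.16794017e-05, -9.99999993e-01])) [ 1.03642307 -0.12487691 -1.83589633]
```

View pics/w7c.png

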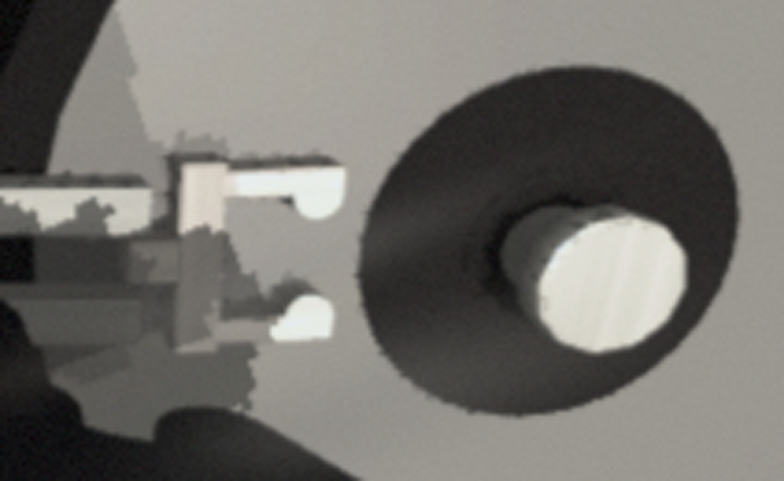

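```bash
python3 -m handwheel '[[[0,0.002,-0.0007,0,0,0,0.01],[0,0.004,-0.0007,0,0,0,0.01],[0,0.006,-0.0007,0,0,0,0.01],[0,0.008,-0.0007,0,0,0,0.01],[0,0.010,-0.0007,0,0,0,0.01],[0,0.013,-0.0007,0,0,0,0.01],[0,0.016,-0.0007,0,0,0,0.01],[0,0.019,-0.0007,0,0,0,0.01]]]' 60
python3 - <<'E'
from h import *
o=manip.get_obs(); print(o['clock'],o['position'],heading(o),o['ft_force'])
np.save('w8.npy',np.r_[o['position'],o['ee_rot']])
im=manip.camera('wrist'); crop(im,300,160,512,290,3.7,'pics/w8c.png');cv2.imwrite('pics/w8.png',im)
E
```

```text
clock: 8.43
position: [0.4879, -0.1771, 0.079]
ee_rot: [0.832, 0.554, -0.0, 0.0]
ft_force: [0.4, 0.1, -1.9]
grip_width: 0.274
8.425 [ 0.48789447 -0.17711008  0.07898496] (np.float64(67.3421641695613), array([ 2.05157527e-05, -7.93395217e-05, -9.99999997e-01])) [ 0.39857524  0.14691768 -1.91100711]
```

View pics/w8c.png

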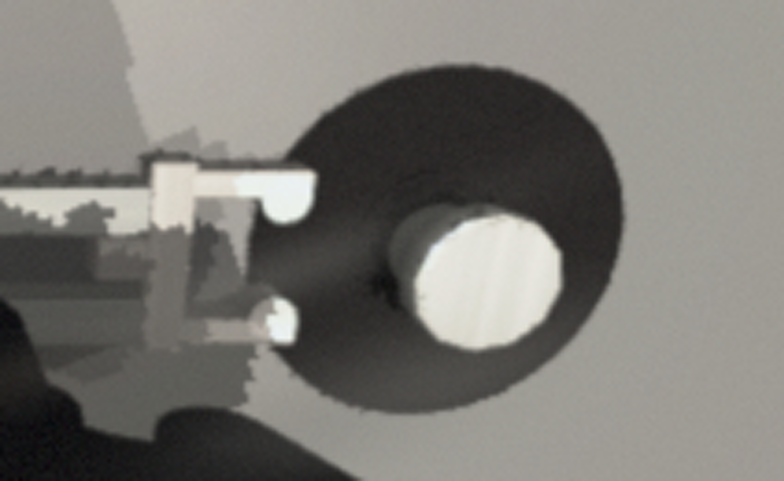

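```bash
python3 - <<'E'
from h import *
v=np.load('w8.npy');o={'position':v[:3],'ee_rot':v[3:]}
c=manip.calibration('wrist')
Rm=R.from_quat(o['ee_rot']).inv()
for n,uv,z in [('axl',(414,283),.0665),('axr',(562,283),.0665),('axt',(495,213),.0665),('axb',(480,351),.0665),('bt',(151,165),.057),('bb',(146,347),.057),('jt',(315,171),.057),('jb',(298,344),.057),('p1',(150,189),.0596),('sh',(390,250),.060),('bumpT',(287,224),.057),('bumpB',(280,296),.057)]:
    p=onz(c,(uv[0]/3.7+300,uv[1]/3.7+160),z,o); print(n,Rm.apply(p-v[:3]).round(4))
E
```

```text
axl [0.0017 0.0926 0.0125]
axr [0.0017 0.1159 0.0125]
axt [0.0134 0.1034 0.0125]
axb [-0.01    0.1049  0.0125]
bt [0.0182 0.0526 0.022 ]
bb [-0.0141  0.0544  0.022 ]
jt [0.0172 0.0793 0.022 ]
jb [-0.0136  0.0802  0.022 ]
p1 [0.015  0.052  0.0194]
sh [0.0047 0.0917 0.019 ]
bumpT [0.0081 0.0758 0.022 ]
bumpB [-0.0047  0.0761  0.022 ]
```

```bash
python3 -m handwheel '[[[0,0.002,0,0,0,0,0.01],[0,0.004,0,0,0,0,0.01],[0,0.006,0,0,0,0,0.01],[0,0.008,0,0,0,0,0.01],[0,0.010,0,0,0,0,0.01],[0,0.012,0,0,0,0,0.01],[0,0.014,0,0,0,0,0.01],[0,0.016,0,0,0,0,0.01]]]' 60
python3 -m handwheel '[[[0,0.001,0,0,0,0,0.01],[0,0.002,0,0,0,0,0.01],[0,0.003,0,0,0,0,0.01],[0,0.003,0,0,0,0,0.01]]]' 60
python3 - <<'E'
from h import *
o=manip.get_obs(); print(o['clock'],o['position'],heading(o),o['ft_force'])
np.save('w9.npy',np.r_[o['position'],o['ee_rot']])
im=manip.camera('wrist'); crop(im,300,160,512,290,3.7,'pics/w9c.png');cv2.imwrite('pics/w9.png',im)
E
```

```text
clock: 9.48
position: [0.5026, -0.1833, 0.079]
ee_rot: [0.832, 0.554, 0.0, 0.0]
ft_force: [-1.0, -0.5, -1.4]
grip_width: 0.27
clock: 9.98
position: [0.5053, -0.1844, 0.079]
ee_rot: [0.832, 0.554, 0.0, 0.0]
ft_force: [-0.0, -0.6, -2.3]
grip_width: 0.276
9.975 [ 0.50530375 -0.18436639  0.07901502] (np.float64(67.3386480822251), array([ 1.28259685e-04, -7.23245954e-05, -9.99999989e-01])) [-0.02294743 -0.64338103 -2.27631739]
```

View pics/w9c.png

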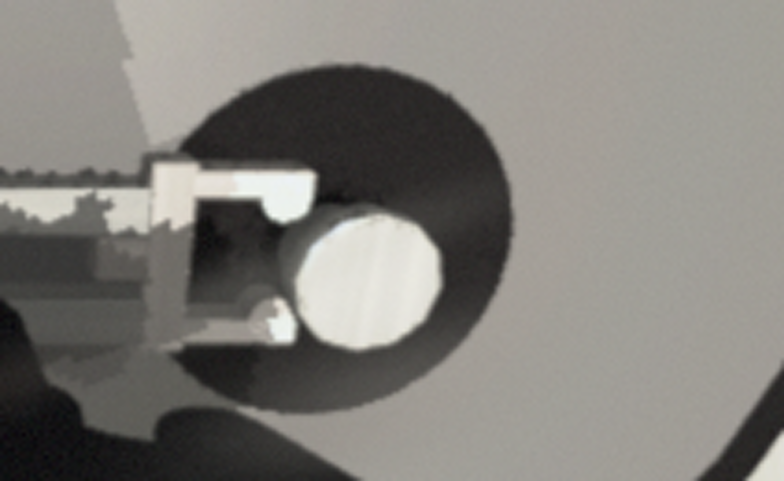

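```bash
python3 -m handwheel '[[[0,0.0007,0,0,0,0,0.01],[0,0.0014,0,0,0,0,0.01],[0,0.002,0,0,0,0,0.01]]]' | grep -E 'pos|ft'
python3 -m handwheel '[[[0,0.0007,0,0,0,0,0.01],[0,0.0014,0,0,0,0,0.01],[0,0.002,0,0,0,0,0.01]]]' | grep -E 'pos|ft'
```

```text
position: [0.5071, -0.1851, 0.079]
ft_force: [-1.0, -0.4, -2.8]
position: [0.509, -0.1859, 0.079]
ft_force: [0.5, 0.4, -2.5]
```

```bash
python3 -m handwheel '[[[0,0.0005,0,0,0,0,0.01],[0,0.001,0,0,0,0,0.01]]]' | grep -E 'pos|ft'
python3 -m handwheel '[[[0,0.0005,0,0,0,0,0.01],[0,0.001,0,0,0,0,0.01]]]' | grep -E 'pos|ft'
python3 -m handwheel '[[[0,0.0005,0,0,0,0,0.01],[0,0.001,0,0,0,0,0.01]]]' | grep -E 'pos|ft'
```

```text
position: [0.5099, -0.1863, 0.079]
ft_force: [-0.1, 0.3, -2.3]
position: [0.5107, -0.1866, 0.079]
ft_force: [-0.1, -0.2, -1.6]
position: [0.5115, -0.187, 0.079]
ft_force: [-2.6, -0.8, -1.4]
```

```bash
python3 -m handwheel '[[[0,0.0005,0,0,0,0,0.01],[0,0.001,0,0,0,0,0.01]]]' | grep -E 'pos|ft'
python3 -m handwheel '[[[0,0.0005,0,0,0,0,0.01],[0,0.001,0,0,0,0,0.01]]]' | grep -E 'pos|ft'
```

```text
position: [0.5124, -0.1874, 0.079]
ft_force: [-2.7, 1.7, -1.0]
position: [0.5134, -0.1877, 0.079]
ft_force: [-4.1, 0.6, 0.6]
```

```bash
python3 -m handwheel '[[[0,0.0005,0,0,0,0,0.01],[0,0.001,0,0,0,0,0.01]]]' | grep -E 'pos|ft'
python3 -m handwheel '[[[0,0.0005,0,0,0,0,0.01],[0,0.001,0,0,0,0,0.01]]]' | grep -E 'pos|ft'
```

```text
position: [0.5143, -0.1881, 0.079]
ft_force: [-4.9, 1.2, -0.8]
position: [0.5152, -0.1885, 0.0789]
ft_force: [-4.7, 1.9, 0.0]
```

```bash
python3 -m handwheel '[[[0,0.0005,0,0,0,0,0.01],[0,0.001,0,0,0,0,0.01]]]' | grep -E 'pos|ft'
python3 - <<'E'
from h import *
im=manip.camera('wrist'); crop(im,300,160,512,290,3.7,'pics/w10c.png')
E
```

```text
position: [0.5159, -0.1888, 0.0789]
ft_force: [-5.5, 2.4, -0.0]
```

View pics/w10c.png

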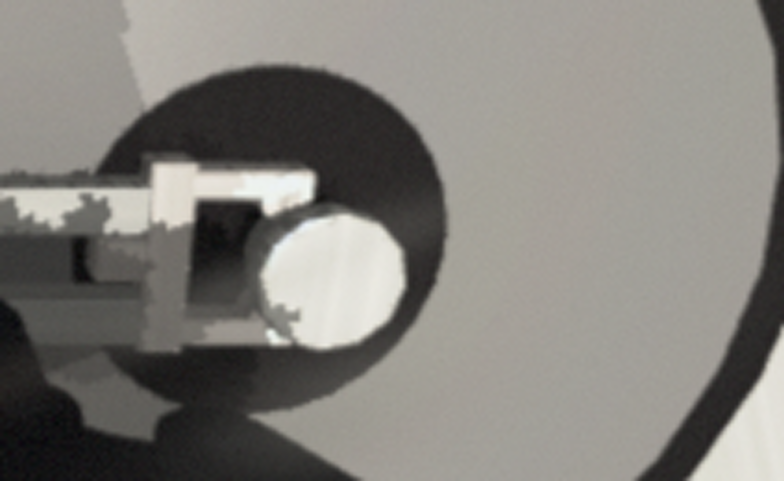

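```bash
python3 -m handwheel '[[[0,0.0005,0,0,0,0,0.01],[0,0.001,0,0,0,0,0.01]]]' | grep -E 'pos|ft'
```

```text
position: [0.5167, -0.1891, 0.0788]
ft_force: [-6.7, 2.8, 1.0]
```

```bash
python3 -m handwheel '[[[0,0.0005,0,0,0,0,0.01],[0,0.001,0,0,0,0,0.01]]]' | grep -E 'pos|ft'
```

```text
position: [0.5174, -0.1894, 0.0788]
ft_force: [-7.8, 3.5, 1.9]
```

```bash
python3 -m handwheel '[[[0,0.0005,0,0,0,0,0.01],[0,0.001,0,0,0,0,0.01]]]' | grep -E 'pos|ft'
```

```text
position: [0.5182, -0.1897, 0.0787]
ft_force: [-7.8, 3.2, 1.8]
```

```bash
python3 -m handwheel '[[[0,0.0005,-0.0003,0,0,0,0.01],[0,0.001,-0.0006,0,0,0,0.01]]]' | grep -E 'pos|ft'
```

```text
position: [0.5189, -0.1901, 0.0789]
ft_force: [-7.4, 2.6, -2.5]
```

```bash
python3 -m handwheel '[[[0,0.0005,0,0,0,0,0.01],[0,0.001,0,0,0,0,0.01]]]' | grep -E 'pos|ft'
```

```text
position: [0.5197, -0.1904, 0.0788]
ft_force: [-6.9, 2.8, -1.5]
```

```bash
python3 - <<'E'
from h import *
im=manip.camera('wrist'); crop(im,300,160,512,290,3.7,'pics/w11c.png')
o=manip.get_obs();print(o['clock'],o['position'],o['ft_force'],heading(o),o['grip_width'])
E
```

```text
14.125 [ 0.51974113 -0.19041706  0.07886513] [-6.93736359  3.22523939 -1.3370242 ] (np.float64(67.34866750318885), array([-2.79418843e-03,  8.93576783e-04, -9.99995697e-01])) 0.2696562507807779
```

View pics/w11c.png

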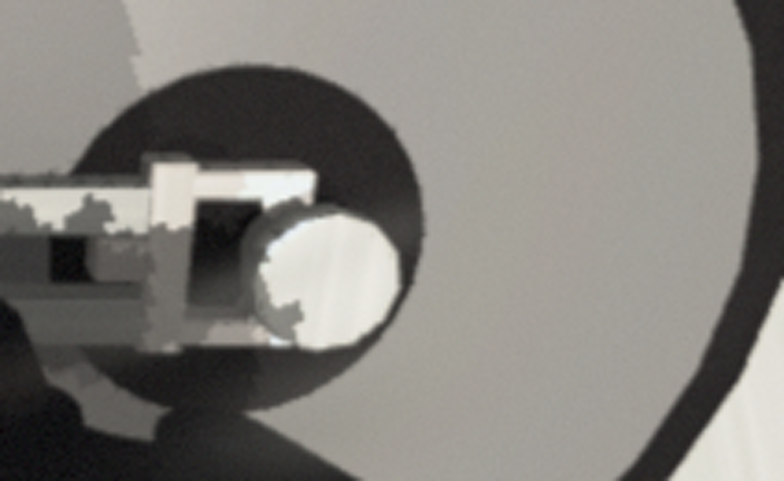

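Not snapped yet: the axle is moving along with the jaws (collar at (330,281)). Continue in small steps.

```bash
python3 -m handwheel '[[[0,0.0005,0,0,0,0,0.01],[0,0.001,-0.0002,0,0,0,0.01]]]' | grep -E 'pos|ft'
```

```text
position: [0.5205, -0.1908, 0.0789]
ft_force: [-6.8, 2.3, -2.7]
```

```bash
python3 -m handwheel '[[[0,0.0005,0,0,0,0,0.01],[0,0.001,-0.0001,0,0,0,0.01]]]' | grep -E 'pos|ft'
```

```text
position: [0.5219, -0.1913, 0.0792]
ft_force: [-3.2, 0.5, -2.7]
```

```bash
python3 -m handwheel '[[[0,0.0005,0,0,0,0,0.01],[0,0.001,-0.0001,0,0,0,0.01]]]' | grep -E 'pos|ft'
```

```text
position: [0.5238, -0.1921, 0.08]
ft_force: [-2.7, 0.7, -3.0]
```

```bash
python3 - <<'E'
from h import *
o=manip.get_obs();print(o['clock'],o['position'],o['ft_force'],heading(o),o['grip_width'])
np.save('w12.npy',np.r_[o['position'],o['ee_rot']])
im=manip.camera('wrist'); crop(im,300,160,512,290,3.7,'pics/w12c.png')
o=manip.get_obs();print(o['position'],o['ft_force'])
E
```

```text
14.875 [ 0.52376444 -0.19209086  0.07995375] [-2.69476706  0.70324082 -2.95695042] (np.float64(67.33813697710485), array([ 1.28709639e-04, -3.73349496e-05, -9.99999991e-01])) 0.2730454581639179
[ 0.52380878 -0.19211464  0.07999232] [-2.76839757  0.44522731 -4.2706467 ]
```

View pics/w12c.png

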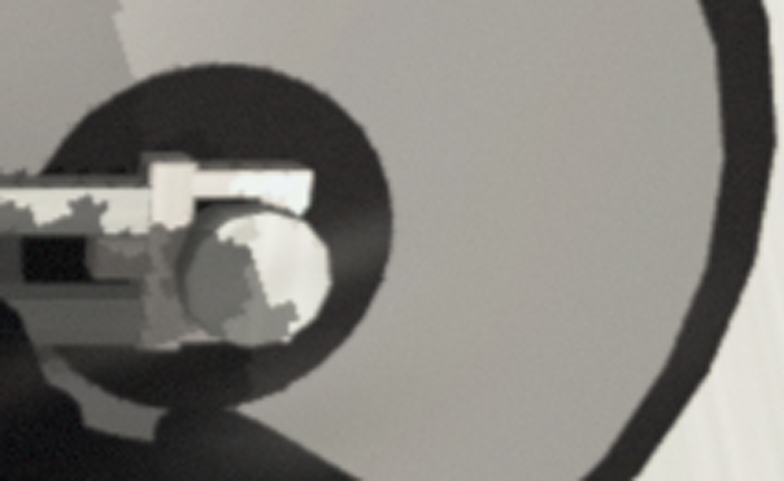

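```bash
python3 - <<'E'
from h import *
v=np.load('w12.npy');o={'position':v[:3],'ee_rot':v[3:]}
c=manip.calibration('wrist')
Rm=R.from_quat(o['ee_rot']).inv()
for n,uv,z in [('axl',(187,283),.0665),('axr',(330,283),.0665),('axt',(268,211),.0665),('axb',(252,346),.0665),('bt',(150,165),.057),('bb',(141,347),.057),('jt',(313,171),.057)]:
    p=onz(c,(uv[0]/3.7+300,uv[1]/3.7+160),z,o); print(n,Rm.apply(p-v[:3]).round(4))
E
```

```text
axl [0.0013 0.0572 0.0135]
axr [0.0013 0.0799 0.0135]
axt [0.0134 0.0687 0.0135]
axb [-0.0097  0.0687  0.0135]
bt [0.0179 0.0528 0.023 ]
bb [-0.0146  0.0539  0.023 ]
jt [0.0169 0.0794 0.023 ]
```

```bash
python3 -m handwheel '[[[0,-0.002,0,0,0,0,0.01],[0,-0.005,0,0,0,0,0.01],[0,-0.010,0,0,0,0,0.01],[0,-0.017,0,0,0,0,0.01],[0,-0.025,0,0,0,0,0.01],[0,-0.032,0,0,0,0,0.01],[0,-0.032,0,0,0,0,0.01]]]' 60
python3 - <<'E'
from h import *
o=manip.get_obs();print(o['clock'],o['position'],o['ft_force'])
np.save('w13.npy',np.r_[o['position'],o['ee_rot']])
im=manip.camera('wrist'); crop(im,300,140,512,290,3.7,'pics/w13c.png')
E
```

```text
clock: 15.8
position: [0.4937, -0.1796, 0.0801]
ee_rot: [0.832, 0.554, -0.0, 0.0]
ft_force: [0.2, 0.5, -1.8]
grip_width: 0.274
15.8 [ 0.49368635 -0.17961908  0.08010965] [ 0.21125916  0.51115162 -1.81100553]
```

View pics/w13c.png

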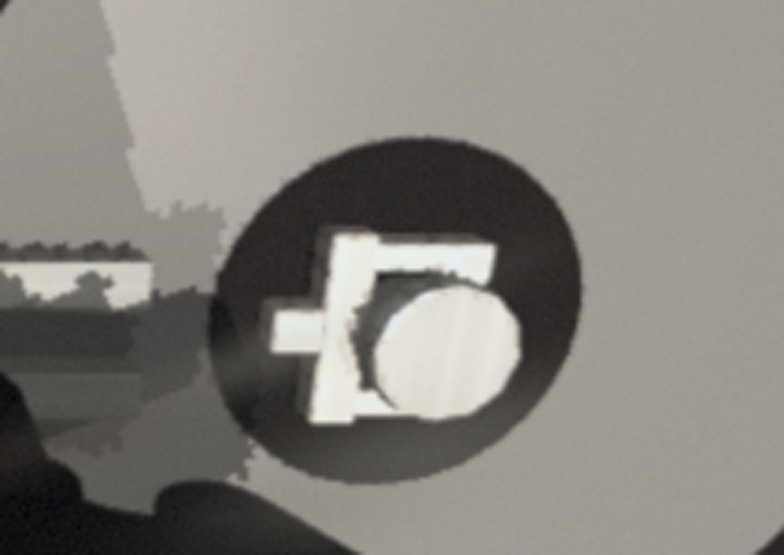

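```bash
python3 - <<'E'
from h import *
v=np.load('w13.npy');o={'position':v[:3],'ee_rot':v[3:]}
c=manip.calibration('wrist')
Rm=R.from_quat(o['ee_rot']).inv();P={}
for n,uv,z in [('axl',(375,353),.0665),('axr',(521,353),.0665),('axt',(460,284),.0665),('axb',(440,420),.0665),('bt',(331,234),.057),('bb',(309,421),.057),('jt',(495,245),.057),('tang',(271,332),.057)]:
    p=onz(c,(uv[0]/3.7+300,uv[1]/3.7+140),z,o); P[n]=Rm.apply(p-v[:3]);print(n,P[n].round(4))
b=(P['bt']+P['bb'])/2;s=P['bt']-P['bb'];f=np.array([-s[1],s[0]]);f/=np.linalg.norm(f)
print('bore',b[:2]+f*.017, 'axle',(P['axl'][1]+P['axr'][1])/2,(P['axt'][0]+P['axb'][0])/2, f,'jawlen',np.linalg.norm((P['jt']-P['bt'])))
E
```

```text
axl [0.0019 0.087  0.0136]
axr [0.0019 0.1101 0.0136]
axt [0.0135 0.0986 0.0136]
axb [-0.0097  0.0991  0.0136]
bt [0.0188 0.0822 0.0231]
bb [-0.0147  0.0827  0.0231]
jt [0.0169 0.1092 0.0231]
tang [0.0016 0.0744 0.0231]
bore [0.00226708 0.09945066] axle 0.09857686093935633 0.0018885515942343323 [0.01391703 0.99990315] jawlen 0.027093822861745026
```

```bash
python3 -m handwheel '[[[0,-0.005,-0.03,0,0,0,0.01],[0,-0.005,-0.06,0,0,0,0.01],[0,-0.005,-0.075,0,0,0,0.01],[0,-0.005,-0.075,0,0,0,0.01]]]' 60
python3 - <<'E'
from h import *
o=manip.get_obs();print(o['clock'],o['position'],o['ft_force'])
np.save('w14.npy',np.r_[o['position'],o['ee_rot']])
im=manip.camera('wrist'); crop(im,180,120,440,320,3,'pics/w14c.png')
print(rel([.5326,.2231,.15],104.84,o))
E
```

```text
clock: 16.35
position: [0.4901, -0.178, 0.1556]
ee_rot: [0.832, 0.554, 0.0, 0.001]
ft_force: [-0.2, 0.8, -2.1]
grip_width: 0.271
16.35 [ 0.49011632 -0.17803238  0.15555254] [-0.21067695  0.82598949 -2.05754391]
[ 0.3865 -0.1154  0.0053  0.0016  0.0007 -0.6546]
```

View pics/w14c.png

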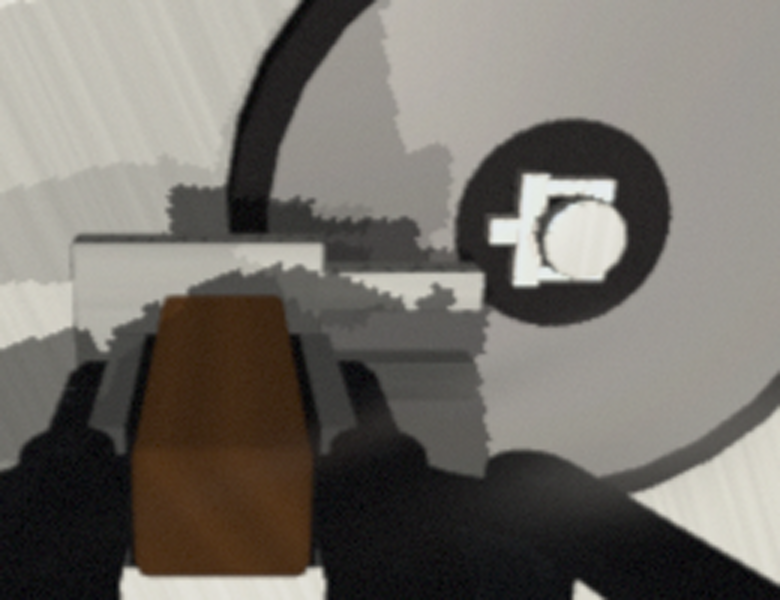

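```bash
python3 -m handwheel '[[[0.05,-0.015,0,0,0,-0.08,0.01],[0.1,-0.03,0,0,0,-0.17,0.01],[0.15,-0.045,0,0,0,-0.26,0.01],[0.2,-0.06,0,0,0,-0.35,0.01],[0.25,-0.075,0,0,0,-0.44,0.01],[0.31,-0.093,0,0,0,-0.53,0.01],[0.36,-0.108,0,0,0,-0.62,0.01],[0.3865,-0.1154,0,0,0,-0.6546,0.01]]]' 60
python3 -m handwheel '[[[0,0,0,0,0,0,0.01],[0,0,0,0,0,0,0.01],[0,0,0,0,0,0,0.01]]]' 60
python3 -c "
from h import *
o=manip.get_obs();print(rel([.5326,.2231,.0304],104.84,o))"
```

```text
clock: 17.4
position: [0.5307, 0.2266, 0.1534]
ee_rot: [0.608, 0.794, -0.0, -0.001]
ft_force: [-0.2, 0.1, -2.6]
grip_width: 0.276
clock: 17.77
position: [0.5321, 0.2218, 0.1545]
ee_rot: [0.611, 0.792, -0.001, 0.0]
ft_force: [-0.1, -0.3, -2.0]
grip_width: 0.279
[ 0.0013  0.0009  0.1241 -0.0007  0.0008 -0.0021]
```

```bash
python3 -m handwheel '[[[0.001,0.001,0.04,0,0,0,0.01],[0.001,0.001,0.08,0,0,0,0.01],[0.001,0.001,0.105,0,0,0,0.01],[0.001,0.001,0.115,0,0,0,0.01],[0.001,0.001,0.119,0,0,0,0.01],[0.001,0.001,0.12,0,0,0,0.01],[0.001,0.001,0.12,0,0,0,0.01]]]' 60
python3 -m handwheel '[[[0,0,0.001,0,0,0,0.01],[0,0,0.0015,0,0,0,0.01],[0,0,0.0015,0,0,0,0.01]]]' 60
```

```text
clock: 18.65
position: [0.5332, 0.2247, 0.0358]
ee_rot: [0.61, 0.792, 0.001, 0.0]
ft_force: [0.8, -0.7, -1.7]
grip_width: 0.273
clock: 19.02
position: [0.5327, 0.2246, 0.0335]
ee_rot: [0.61, 0.793, -0.0, 0.0]
ft_force: [-0.8, 0.4, -1.9]
grip_width: 0.275
```

```bash
python3 -m handwheel '[[[0,0,0.0007,0,0,0,0.01],[0,0,0.0014,0,0,0,0.01],[0,0,0.002,0,0,0,0.01],[0,0,0.002,0,0,0,0.01]]]' 60
python3 -m handwheel '[[[0,0,0.0005,0,0,0,0.01],[0,0,0.0008,0,0,0,0.01],[0,0,0.0008,0,0,0,0.01]]]' 60
```

```text
clock: 19.52
position: [0.5326, 0.2245, 0.0314]
ee_rot: [0.61, 0.793, -0.0, -0.0]
ft_force: [0.1, 0.4, -2.4]
grip_width: 0.278
clock: 19.9
position: [0.5327, 0.2245, 0.0307]
ee_rot: [0.61, 0.793, -0.0, 0.0]
ft_force: [-0.2, -1.0, -2.1]
grip_width: 0.278
```

```bash
python3 -m handwheel '[[[0,0,0.0003,0,0,0,0.01],[0,0,0.0006,0,0,0,0.01],[0,0,0.0006,0,0,0,0.01]]]' 60
```

```text
clock: 20.27
position: [0.5327, 0.2246, 0.0304]
ee_rot: [0.61, 0.793, -0.0, 0.0]
ft_force: [-2.3, -2.0, 3.4]
grip_width: 0.275
```

```bash
python3 -m handwheel '[[[0,0,0,0,0,0,0.03],[0,0,0,0,0,0,0.04],[0,0,0,0,0,0,0.06],[0,0,0,0,0,0,0.0854],[0,0,0,0,0,0,0.0854],[0,0,0,0,0,0,0.0854]]]' 30
python3 - <<'E'
from h import *
im=manip.camera('wrist'); cv2.imwrite('pics/w15.png',im)
E
```

```text
clock: 21.02
position: [0.5327, 0.2246, 0.0301]
ee_rot: [0.61, 0.793, 0.0, 0.0]
ft_force: [0.1, 1.3, -0.6]
grip_width: 0.999
```

View pics/w15.png

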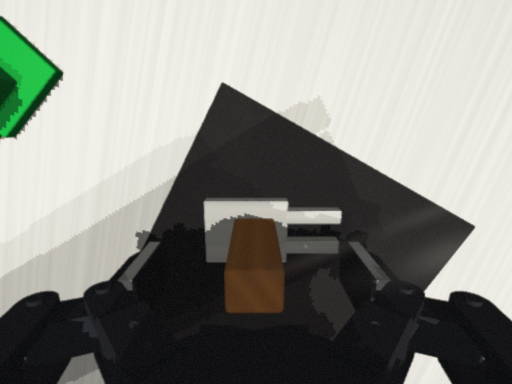

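The tool stands upright on the mat, free between the fingers. I'm lifting straight up and then doing the final check.

```bash
python3 -m handwheel '[[[0,0,-0.02,0,0,0,0.0854],[0,0,-0.06,0,0,0,0.0854],[0,0,-0.12,0,0,0,0.0854],[-0.03,0,-0.18,0,0,0,0.0854],[-0.08,0,-0.22,0,0,0,0.0854],[-0.13,0,-0.24,0,0,0,0.0854],[-0.13,0,-0.24,0,0,0,0.0854]]]'
python3 - <<'E'
from h import *
w=manip.camera('wrist'); t=manip.camera('top'); s=manip.camera('scene')
cv2.imwrite('pics/w16.png',w);cv2.imwrite('pics/t16.png',t);cv2.imwrite('pics/s16.png',s)
a=cv2.resize(t[150:250,105:205],None,fx=4,fy=4,interpolation=2)
b=cv2.resize(t[140:240,288:388],None,fx=4,fy=4,interpolation=2)
cv2.imwrite('pics/t16c.png',np.hstack([a,b]))
a=cv2.resize(s[120:210,275:385],None,fx=3.6,fy=3.6,interpolation=2)
b=cv2.resize(s[190:280,125:235],None,fx=3.6,fy=3.6,interpolation=2)
cv2.imwrite('pics/s16c.png',np.hstack([a,b]))
E
```

```text
clock: 21.95
position: [0.5679, 0.0941, 0.2733]
ee_rot: [0.613, 0.79, 0.001, 0.002]
ft_force: [-0.2, -0.5, -0.1]
grip_width: 0.999
```

View pics/t16c.png

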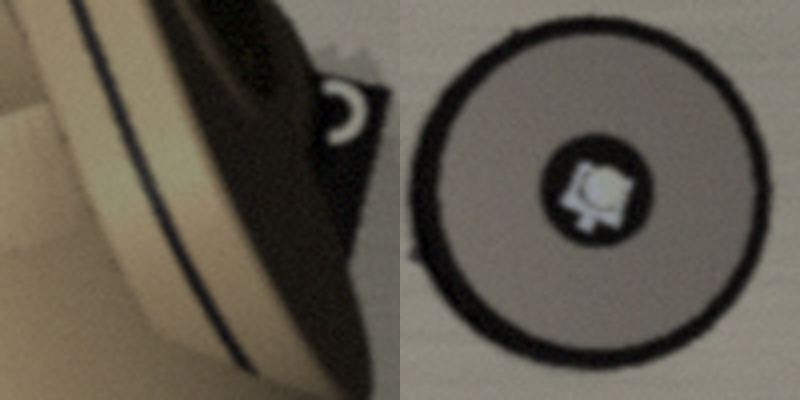

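View pics/s16c.png

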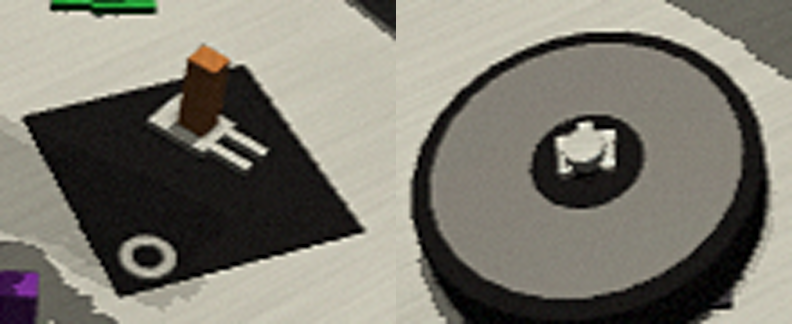

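View pics/s16.png

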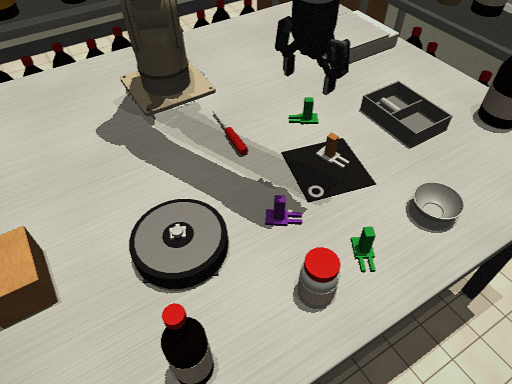

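```bash
python3 -c "
from workcell import manip
print(manip.hand_in(), manip.get_obs()['clock'])"
```

```text
the job is handed in; nothing more can be done
the job is handed in; nothing more can be done
```

The clip is snapped onto the axle and the fork tool is standing upright on its mat, released. I handed the job in at about 22 s of the 61 s allowed.

- **Push:** I gripped the fork by its wooden handle and straddled the clip's tang, then pushed along the line to the axle. For the last part I used steps of about 1 mm. The sideways force peaked at about 8.5 N, then fell to about 3 N as the clip snapped in.
- **Overrun:** I had already sent one more 1 mm step when the force drop showed. The reading after it was 2.8 N, below the 8 N limit for a clip that is home.
- **Vertical contact:** Before the snap the vertical force reading rose by about 4 N, probably the prongs brushing the wheel face. Raising the tool 0.6 mm cleared it.
- **Last checks:** With the fork pulled back, the wrist camera put the bore within about 1 mm of the axle centre, against the 1.5 mm allowed. That is close to what the calibration can resolve.
- **Scene after release:** The scene view shows the fork where it started, and the washer, jar and green and purple look-alikes in place. In the last top view the arm hid the fork, so that camera did not confirm it.

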